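# Fit a bayonet lamp in the reception desk uplighter and switch it on

### The arm

A 6-joint arm with a two-finger parallel gripper is mounted at the origin on the work surface. World frame = base frame: x ahead of the robot, y to its left, z up, the work surface at z = 0. Lengths are in m, angles in rad, forces in N, time in s.
With the tool pointing down it reaches from about 0.375 to 0.975 m from the base axis. Payload 3.8 kg.
Tool frame: the origin (TCP) lies on the centre line of the jaws, within the pads' length; the fingertips stand 14 mm ahead of it and the grasp point (between the pads) lies 5 mm behind it; z points along the fingers, y is the line along which they close (so a half turn about z gives the same grasp; the last joint's range is limited). The gripper opens to 85 mm and grips with 20 to 120 N. Pads are 22 mm wide; open, the fingers measure 114 mm over their backs; the gripper's body (76 mm by 85 mm) begins 54 mm behind the grasp point. The pads swing forward as they close: fully open they stand 13 mm farther back than shut.
Start: joints at [-1.235, 0.264, 1.604, -0, 1.274, -0.037], TCP at [0.246, -0.629, 0.245] pointing down, gripper open.
Joint ranges: [-2.63, 2.63], [-0.94, 2.18], [0.31, 2.57], [-1.31, 4.45], [0, 2.66], [-2.55, 2.55]. Speed limits (rad/s): [2.57, 2.57, 3.14, 3.14, 3.14, 3.14].

### API

Orientations are given as a rotation vector (axis times angle).
In Python, from workcell import bot, eyes, spot_in gives the robot as it stands.
- The arm moves only by the tool carry_out, never from a script. Its argument "series" is text: rows parted by semicolons, each of 4 numbers parted by spaces: the shift along the world's x, y, z in m, then the turn about the world's z in degrees. In form: tx ty tz roll; .... A call has 1 to 20 rows; each row shifts and turns the commanded pose from where the row before left it; what a row does not reach is not made up. A row lasts 1/8 s, in which the tool goes at most 62.5 mm and 10.7 degrees, less where a joint would pass 70% of its speed; a pose out of reach is approached as far as the arm can. A call is refused whole if a number of a shift passes 0.0625 or a number of a turn 10.7, either way. A call with a gripper value outside its range is refused whole. "jaw" is the gripper command: -1 is shut, 1 is fully open, values between are in proportion, set as the call begins (left out, the last holds). The fingers move at their own pace and stop on an object; "grip_force" is the grip in N (left out, the last holds). Time passes only in rows, so rows that do not move let the fingers close. It gives the time, the measured TCP pose, the force, the opening and the grip force at its end, in the units of the state.
- bot.read_state(): the state, without advancing time (a new reading comes with each control period).
- eyes.read_camera(name): name is "scene" or "top" or "wrist"; returns (picture, depth): 480x640x3 uint8, blue, green, red; 480x640 float32, m along the optical axis (not along the pixel's ray), 0 where there is no reading.
- eyes.get_calibration(name): a dict with "K" (3x3 intrinsics, pixels), "distortion" ([k1, k2, p1, p2, k3] as OpenCV has them; the pictures are not rectified), "position" and "rotation" of the camera in the world; the wrist camera has in their place "T_tool_cam" (4x4, takes a point from camera to tool coordinates, whose origin is the TCP and whose axes are the flange's). Camera axes: x right, y down, z forward; pixel columns grow to the right and rows downward; lengths in m; the calibration is good to about 2 mm. A picture is of the moment at which its call begins: read the wrist's pose just before it. get_calibration takes no time and is no camera call.
- bot.finish_job(): hands the job in; it is judged then, once.
Trained networks look in the newest picture that a camera, given by its name, has taken for a name from the list of things; names that differ only in an ending like _2 or _b are one class to them, and where a whole thing is asked for, a point or a joint stands for the part that bears it (a point fixed in the world has none). Each returns a list of dicts, best first, with "score" (0 to 1); they miss things now and then, are a little off and sometimes report something else, mostly with a low value. They report only what shows in the picture. A call takes as long as a camera call. They do not tell look-alikes from the thing itself.
- spot_in(camera, target): "rect" ([centre column, centre row, width, height] in pixels, round what is visible of it).
The state is a dict: "time": time; "q": joint angles; "joint_vel": joint speeds; "joint_torque": joint torques, N m; "tool_pos": TCP position; "tcp_rot": TCP orientation; "wrist_force": force on the tool from outside, world axes, zero at the start; "torque": the same for the moment, N m; "width": opening from 0.0 (shut) to 1.0 (fully open); "grip_force": force on a finger pad.
Only numpy, scipy, OpenCV 4.12 (cv2) and the standard library are available. Lean on these libraries where they do the work, as an engineer would, in place of code of your own. Each camera call takes 0.05 s, during which the arm holds its last target. There are 200 camera calls.

### The job

Fit the spare bayonet lamp (the one with two side pins) into the empty lampholder of the desk uplighter: enter its pins in the slots, push it in against the spring, twist it clockwise as far as it goes and let the spring lift the pins into their notches, so that it is locked and stands straight. Then push the toggle switch on the uplighter's base right over to on. Leave the screw-cap lamp and the other things on the desk where they are.

Things in the scene. Friction and masses are not known exactly. Their poses are not given: they have to be found in the camera images.
- lamp: spare bayonet lamp, loose, upright, 0.12 kg, 112 mm tall. Origin: centre of the foot's underside, z up. Steel cap of radius 16 mm at z = 0 to 38 mm (foot edge chamfered 4 mm), aluminium collar of radius 22 mm to z = 46, white flat-sided head to z = 112, 36 mm along x by 50 mm along y (grip across the 36). Two steel pins stick out of the cap along +x and -x. A half turn about z changes nothing.
- pin (a point): the lamp's +x pin, on its axis at the tip: x = 26, z = 14 mm in the lamp's frame. Pins are round, 6 mm in diameter, and show from above beyond the head's flat sides
- uplighter: fixed uplighter: dark wooden slab, x = -60 to 60, y = -180 to 50 mm, 18 mm thick, with an upright steel lampholder tube (inner radius 18, outer 25 mm) and a toggle switch. Origin: on the tube's axis at desk level, z up. Entry slots lie 50 degrees anticlockwise (from above) of +x and -x, locking notches on +x and -x: turn the lamp 50 degrees clockwise, until its pins lie along x.
- rim (a point): centre of the lampholder's mouth, 70 mm above the desk; axes as the uplighter's. Pins pass under the lip between slot and notch when their axis is 15 to 21 mm (floor of the track) below the rim, that is the lamp's foot 29 to 35 mm below. Once turned and let go, the spring lifts the lamp until the pins are 10 mm below the rim in the notches (foot 24 mm below)
- slot (a point): mouth of one of the two entry slots, 10 mm wide: middle of the tube's wall, 21 mm from the axis, at rim height; the other is opposite. Pins have 2 mm clearance a side in slots and notches
- plunger (a joint): brass spring plunger (radius 13 mm) in the lampholder, which the lamp's foot presses: m down from rest, 0 to 0.022; at rest its top is 14 mm below the rim. 600 N/m: 6 N with the lamp locked (0.010), 9 N as pins just pass the lip (0.015), 13 N at the floor (0.021)
- switch (a joint): toggle switch: 0 = off (lever leans to the uplighter's -x), 1.0 rad = on (leans to its +x). Hinge along the uplighter's y at x = 0, y = -130 mm, 40 mm above the desk; its block is 70 mm (x) by 50 mm and reaches 43 mm above the desk. Stays where left; about 1 N at the knob moves it
- switch_tip (a point): centre of the black ball knob (radius 13 mm) at the end of the switch lever, 60 mm from its hinge, 93 to 100 mm above the desk
- screw_lamp: another loose lamp that does not fit: round white head of radius 24 mm, same collar, ridged screw cap, no pins, 104 mm tall, standing upright. Origin: centre of its underside. Leave it
- bell: steel desk bell, radius 36 mm, 47 mm tall, loose; origin under its centre. Leave it
- stapler: black stapler, 140 mm long (y), 36 mm wide, 53 mm tall, loose; origin under its centre. Leave it
- sanitiser: clear bottle with white cap, radius 34 mm, 170 mm tall, loose; origin under its centre. Leave it
There are look-alikes about, which are no part of the job. What is shaped like the lamp but green or orange is not meant.

How it is judged:
By the outcome, as a careful person would: the job done as asked, in the order asked, and still so for the second after the job is handed in, with the robot touching nothing.
It also fails if it takes over 54 s, if anything falls off the work surface, if the arm or the gripper's body presses on something with over 40 N, if the wrist force passes 120 N, or if a joint passes its speed limit or range.

## Working session

There is one attempt and no reset: what is moved stays moved. The work goes in short steps, Python scripts to look and compute and a tool call to move; the robot and the scene stay as the last step left them, time stands still between calls to the robot, and variables do not carry over. Pictures are saved under pics/ and viewed, at most 10 in all, crops included, and the job is handed in when it is done.

Besides the shell and the picture viewer there is one more tool, called after "Emit:" as name(argument=value, ...) on one line, values as JSON. carry_out: Moves the arm, as the interface text tells. Its arguments: {"type":"object","properties":{"series":{"type":"string"},"jaw":{"type":"number"},"grip_force":{"type":"number"}},"required":["series"]}

```bash
mkdir -p pics; ls; cat > h.py <<'E'
import numpy as np, cv2
from scipy.spatial.transform import Rotation as R
from workcell import bot, eyes, spot_in
def cam(name):
    c=eyes.get_calibration(name); s=bot.read_state(); img,d=eyes.read_camera(name)
    K=np.array(c["K"]);D=np.array(c["distortion"],float)
    if name=="wrist":
        T=np.eye(4);T[:3,:3]=R.from_rotvec(s["tcp_rot"]).as_matrix();T[:3,3]=s["tool_pos"];T=T@np.array(c["T_tool_cam"])
    else:
        T=np.eye(4);r=np.array(c["rotation"],float);T[:3,:3]=r if r.shape==(3,3) else R.from_rotvec(r).as_matrix();T[:3,3]=c["position"]
    return img,d,K,D,T
def atz(px,z,K,D,T):
    "world points of pixels on the plane z"
    u=cv2.undistortPoints(np.array(px,float).reshape(-1,1,2),K,D).reshape(-1,2)
    v=np.c_[u,np.ones(len(u))]@T[:3,:3].T
    return T[:3,3]+v*((z-T[2,3])/v[:,2])[:,None]
def cloud(d,K,D,T):
    h,w=d.shape; g=np.stack(np.meshgrid(np.arange(w),np.arange(h)),-1).reshape(-1,1,2).astype(float)
    u=cv2.undistortPoints(g,K,D).reshape(-1,2); p=np.c_[u,np.ones(len(u))]*d.reshape(-1,1)
    return (p@T[:3,:3].T+T[:3,3]).reshape(h,w,3)
def proj(P,K,D,T):
    Ri=T[:3,:3].T
    return cv2.projectPoints(np.array(P,float).reshape(-1,1,3),cv2.Rodrigues(Ri)[0],-Ri@T[:3,3],K,D)[0].reshape(-1,2)
E
python3 - <<'E'
from h import *
for n in("top","scene"):
    img,d,K,D,T=cam(n); cv2.imwrite(f"pics/{n}0.png",img); C=cloud(d,K,D,T); np.savez(f"{n}0.npz",img=img,d=d,K=K,D=D,T=T)
    print(n,T[:3,3].round(3))
    for t in("lamp","pin","uplighter","rim","slot","switch_tip","screw_lamp","bell","stapler","sanitiser"):
        for o in spot_in(n,t)[:3]:
            r=o["rect"];x,y=int(r[0]),int(r[1]); print(t,round(o["score"],2),np.round(r),C[min(y,479),min(x,639)].round(3))
print(bot.read_state())
E
```

```text
pics
top [0.427 0.037 1.015]
lamp 0.91 [446. 185.  29.  30.] [ 0.59  -0.216  0.107]
lamp 0.57 [493. 180.  37.  25.] [ 0.598 -0.309  0.115]
pin 0.89 [528. 219.  40.  30.] [ 0.522 -0.383  0.095]
pin 0.87 [448. 185.  30.  31.] [ 0.591 -0.218  0.109]
pin 0.57 [495. 184.  42.  26.] [ 0.59  -0.311  0.113]
uplighter 0.8 [275. 225. 104.  60.] [0.521 0.145 0.015]
rim 0.91 [277. 228. 107.  60.] [0.516 0.138 0.015]
slot 0.66 [275. 226. 108.  61.] [0.519 0.142 0.018]
switch_tip 0.44 [300. 230.  13.  18.] [0.502 0.082 0.102]
screw_lamp 0.78 [427. 237.  26.  22.] [ 0.487 -0.176  0.102]
bell 0.66 [405. 128.  32.  33.] [ 0.733 -0.151  0.032]
sanitiser 0.64 [116. 309.  58.  33.] [0.346 0.452 0.119]
sanitiser 0.56 [244. 227.   8.  12.] [0.514 0.207 0.056]
sanitiser 0.44 [275. 228. 104.  60.] [0.514 0.144 0.018]
scene [0.77  0.571 1.025]
lamp 0.94 [225. 145.  23.  39.] [ 0.604 -0.295  0.084]
lamp 0.83 [244. 113.  20.  39.] [ 0.52  -0.378  0.084]
lamp 0.78 [239. 169.  21.  37.] [ 0.602 -0.209  0.083]
pin 0.82 [244. 115.  23.  37.] [ 0.523 -0.381  0.075]
pin 0.57 [237. 171.  23.  40.] [ 0.605 -0.212  0.0
[... 612 characters left out ...]
.126]
{'time': 1.1, 'q': array([-1.23492163e+00,  2.63874845e-01,  1.60399761e+00, -3.19609522e-06,
        1.27366734e+00, -3.69008637e-02]), 'joint_vel': array([-8.45822475e-05, -1.14428411e-04, -4.01198036e-04, -1.42146031e-03,
       -6.53443718e-04, -1.74490358e-04]), 'joint_torque': array([ 1.53192377e-04, -5.15088487e+01, -3.67730248e+01, -2.17434689e-05,
        7.79726379e-04, -1.47291109e-05]), 'tool_pos': array([ 0.24583533, -0.62864905,  0.24529798]), 'tcp_rot': array([3.08712826e+00, 5.82161642e-01, 7.62097760e-06]), 'wrist_force': array([0.59451571, 0.80245943, 0.08615754]), 'torque': array([-0.02038126,  0.02597007,  0.02539649]), 'grip_force': 0.0, 'width': 1.001033749257033}
```

View pics/top0.png

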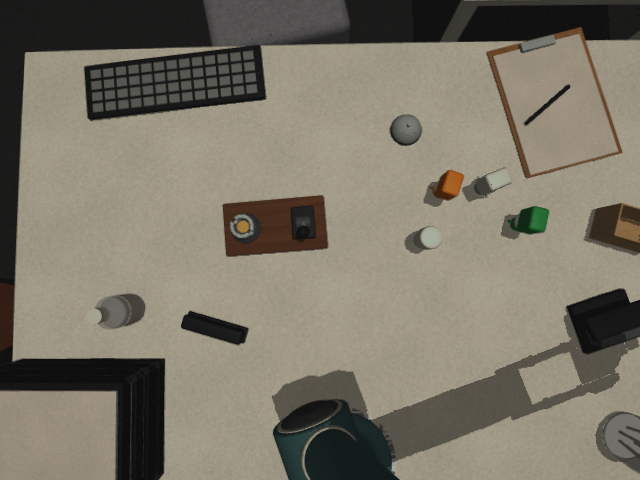

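View pics/scene0.png

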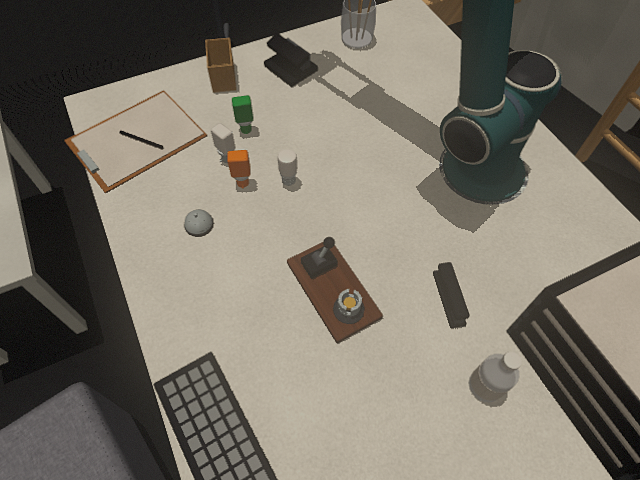

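The top view shows the white flat-headed lamp at about (497,180), between the orange (450,185) and green (533,220) look-alikes. The uplighter tube is at (243,227) and its toggle at (303,230). Next I'll work out poses from the depth.

```bash
python3 - <<'E'
from h import *
for n in("top","scene"):
    z=np.load(n+"0.npz");K,D,T=z["K"],z["D"],z["T"];C=cloud(z["d"],K,D,T);img=z["img"].astype(int)
    def rect(m):
        r=cv2.minAreaRect((C[m][:,:2]*1000).astype(np.float32)); return np.round(r[0],1),np.round(r[1],1),round(r[2],1),m.sum()
    X,Y,Z=C[...,0],C[...,1],C[...,2]
    m=(abs(X-.6)<.05)&(abs(Y+.31)<.045)&(Z>.100)&(Z<.125)
    print(n,"lamp",rect(m),np.median(Z[m]))
    b,g,r=img[...,0],img[...,1],img[...,2]
    m=(abs(X-.52)<.12)&(abs(Y-.14)<.16)&(Z>.012)&(Z<.024)&(r>b+20)&(r<130)
    print("slab",rect(m))
    m=(abs(X-.52)<.04)&(abs(Y-.205)<.04)&(Z>.062)&(Z<.08)
    print("rim",rect(m),np.median(C[m],0))
    m=(abs(X-.51)<.04)&(abs(Y-.085)<.05)&(Z>.085)&(Z<.12)
    print("knob",rect(m),np.median(C[m],0))
t=np.load("top0.npz")["img"]; cv2.imwrite("pics/crop1.png",np.hstack([cv2.resize(t[190:260,215:335],None,fx=4,fy=4,interpolation=cv2.INTER_CUBIC),cv2.resize(t[150:220,460:530],None,fx=4,fy=4,interpolation=cv2.INTER_CUBIC)]))
E
```

```text
top lamp (array([ 601.5, -322.2]), array([36.1, 50. ]), 21.3, np.int64(441)) 0.11049137106962958
slab (array([520.5, 143. ]), array([119.1, 230.1]), 4.2, np.int64(3840))
rim (array([515.3, 207.4]), array([48.5, 48.7]), 54.6, np.int64(189)) [0.51493517 0.20676354 0.06865918]
knob (array([499.3,  76.4]), array([24.9, 22.8]), 89.0, np.int64(126)) [0.49945736 0.0759685  0.10224083]
scene lamp (array([ 601.2, -318.4]), array([35.9, 54.1]), 24.1, np.int64(256)) 0.11088929830592903
slab (array([519.6, 146.4]), array([119.8, 229.4]), 4.4, np.int64(3228))
rim (array([514.6, 211.4]), array([48.4, 48.6]), 54.7, np.int64(207)) [0.51442692 0.21146194 0.07018628]
knob (array([499.3,  80.2]), array([22.3, 23. ]), 79.7, np.int64(109)) [0.50112734 0.08311305 0.10340895]
```

View pics/crop1.png

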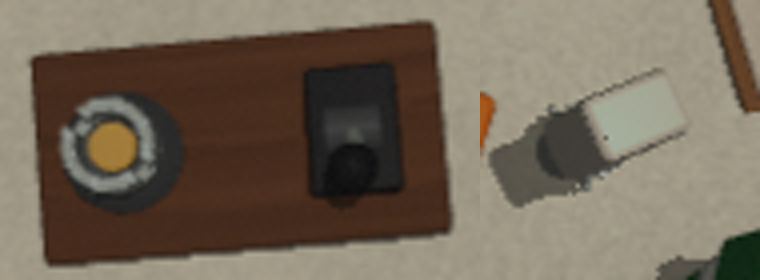

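Lamp is at about (0.6015, -0.321) with its x axis at +22°. The uplighter is at about (0.515, 0.208) with yaw +4.3°. I'll move above the lamp and check from near.

Emit:
carry_out(series="0.0355 0.0308 0 9.06;0.0355 0.0308 0 9.06;0.0355 0.0308 0 9.06;0.0355 0.0308 0 9.06;0.0355 0.0308 0 9.06;0.0355 0.0308 0 9.06;0.0355 0.0308 0 9.06;0.0355 0.0308 0 9.06;0.0355 0.0308 0 9.06;0.0355 0.0308 0 9.06;0 0 0 0;0 0 0 0", jaw=0.5, grip_force=50)

```text
time: 2.6
tool_pos: [0.6007, -0.3206, 0.2451]
tcp_rot: [-1.758, -2.603, 0.001]
wrist_force: [-0.4, -0.1, 0.4]
width: 0.75
grip_force: 0.0
```

```bash
cat >> h.py <<'E'
def yaw(s):
    y=R.from_rotvec(s["tcp_rot"]).as_matrix(); return np.degrees(np.arctan2(y[1,1],y[0,1])), y[:,2].round(3)
def rectm(C,m):
    r=cv2.minAreaRect((C[m][:,:2]*1000).astype(np.float32)); return np.round(r[0],1),np.round(r[1],1),round(r[2],1),int(m.sum())
E
python3 - <<'E'
from h import *
s=bot.read_state();print(s["time"],s["tool_pos"],yaw(s),s["q"].round(2),s["width"])
img,d,K,D,T=cam("wrist");C=cloud(d,K,D,T);X,Y,Z=C[...,0],C[...,1],C[...,2]
cv2.imwrite("pics/w1.png",img)
m=(abs(X-.6)<.05)&(abs(Y+.32)<.045)&(Z>.100)&(Z<.125)
print(rectm(C,m),np.median(Z[m]))
print(T[:3,3])
E
```

```text
2.6 [ 0.6006865  -0.32060852  0.24510966] (np.float64(21.948138772403087), array([-0.001, -0.   , -1.   ])) [-0.53  0.28  1.59 -0.    1.28 -0.91] 0.7500062860078245
(array([ 600.8, -322.2]), array([36. , 48.5]), 22.0, 3826) 0.11155570843419288
[ 0.57166643 -0.24798182  0.37354003]
```

View pics/w1.png

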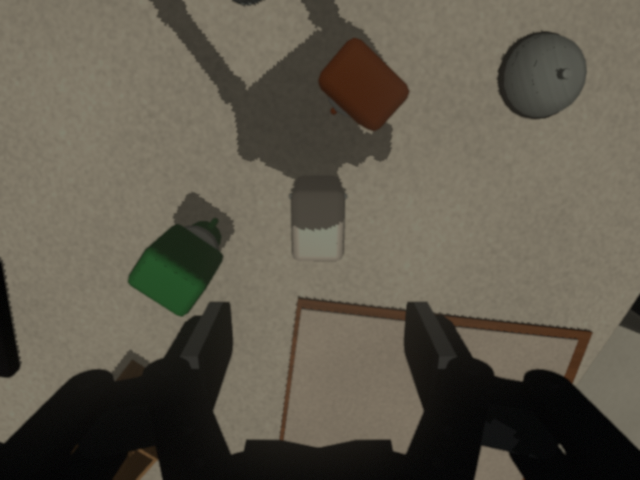

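The picture shows the white lamp centred between the fingers at (318,220), with yaw 22° confirmed. Green (178,268) and orange (365,85) are clear of the fingers. Descending and gripping.

Emit:
carry_out(series="0.0003 -0.001 -0.04 0;0 0 -0.04 0;0 0 -0.04 0;0 0 -0.03 0;0 0 -0.02 0;0 0 0 0")

```text
time: 3.4
tool_pos: [0.5994, -0.3217, 0.0735]
tcp_rot: [-1.758, -2.6, 0.001]
wrist_force: [-0.6, 0.2, 0.3]
width: 0.747
grip_force: 0.0
```

Emit:
carry_out(series="0 0 0 0;0 0 0 0;0 0 0 0;0 0 0 0;0 0 0 0", jaw=-1, grip_force=80)

```text
time: 4.03
tool_pos: [0.6025, -0.3225, 0.0775]
tcp_rot: [1.755, 2.601, -0.0]
wrist_force: [-0.1, -0.3, 6.2]
width: 0.416
grip_force: 79.8
```

Emit:
carry_out(series="0 0 0.03 0;0 0 0.05 0;0 0 0.05 0;0 0 0.04 0;-0.0066 0.0408 0 3.23;-0.0066 0.0408 0 3.23;-0.0066 0.0408 0 3.23;-0.0066 0.0408 0 3.23;-0.0066 0.0408 0 3.23;-0.0066 0.0408 0 3.23;-0.0066 0.0408 0 3.23;-0.0066 0.0408 0 3.23;-0.0066 0.0408 0 3.23;-0.0066 0.0408 0 3.23;0 0 0 0;0 0 0 0")

```text
time: 6.02
tool_pos: [0.5348, 0.0862, 0.245]
tcp_rot: [-0.963, -2.99, 0.001]
wrist_force: [0.7, -0.4, -1.9]
width: 0.408
grip_force: 79.9
```

```bash
python3 - <<'E'
from h import *
s=bot.read_state();print(s["time"],s["tool_pos"],yaw(s),s["wrist_force"],s["width"])
img,d,K,D,T=cam("wrist");C=cloud(d,K,D,T);X,Y,Z=C[...,0],C[...,1],C[...,2];b,g,r=[img[...,i].astype(int) for i in range(3)]
np.savez("w2.npz",img=img,d=d,K=K,D=D,T=T)
m=(abs(X-.515)<.04)&(abs(Y-.207)<.04)&(Z>.062)&(Z<.08);print("rim",rectm(C,m),np.median(Z[m]))
P=C[m][:,:2]
if m.sum()>20: print(cv2.minEnclosingCircle((P*1000).astype(np.float32)))
m=(abs(X-.52)<.12)&(abs(Y-.14)<.16)&(Z>.012)&(Z<.024)&(r>b+15)&(r<130);print("slab",rectm(C,m))
o=img.copy()
for a in (54.3,234.3):
    q=[.515+.021*np.cos(np.radians(a)),.208+.021*np.sin(np.radians(a)),.07]; u=proj(q,K,D,T)[0]; cv2.circle(o,tuple(int(v) for v in u),3,(0,0,255),1)
cv2.imwrite("pics/w2.png",o)
t=s["tool_pos"]; a=np.radians(yaw(s)[0]); 
I,d2,K2,D2,T2=cam("scene"); C2=cloud(d2,K2,D2,T2); m=(np.hypot(C2[...,0]-t[0],C2[...,1]-t[1])<.03)&(C2[...,2]<t[2]-.03)&(C2[...,2]>t[2]-.09)
print("lamp below", m.sum(), C2[m][:,2].min() if m.any() else 0, t)
u=proj(t,K2,D2,T2)[0].astype(int); cv2.imwrite("pics/s2.png",cv2.resize(I[u[1]-60:u[1]+90,u[0]-90:u[0]+90],None,fx=4,fy=4))
E
```

```text
6.025 [0.53482956 0.08624443 0.24500519] (np.float64(54.2891284061386), array([-0.001, -0.001, -1.   ])) [ 0.73337567 -0.41608143 -1.90798721] 0.408096965073524
rim (array([514.9, 208.5]), array([49.7, 49.3]), 53.5, 1937) 0.06954866323585096
((514.8535766601562, 208.44927978515625), 26.14839744567871)
slab (array([520. , 143.7]), array([120.7, 230.6]), 4.1, 25343)
lamp below 163 0.17087095692163778 [0.53482956 0.08624443 0.24500519]
```

View pics/w2.png

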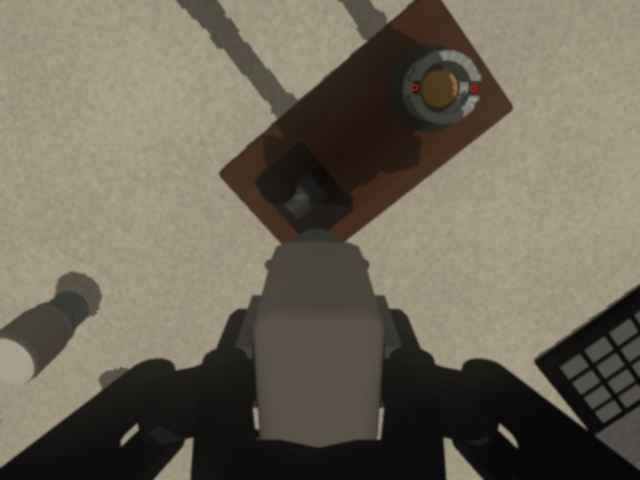

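View pics/s2.png

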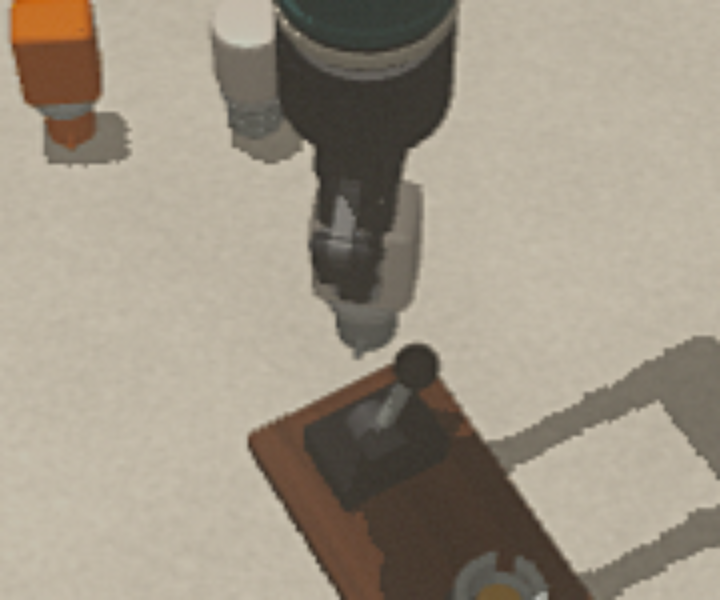

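The slots agree with the projected marks at (415,87) and (473,88), and the lamp hangs straight in the jaws. Next I'll check how it's centred in the hand.

```bash
python3 - <<'E'
from h import *
z=np.load("w2.npz");C=cloud(z["d"],z["K"],z["D"],z["T"]);s=bot.read_state();t=s["tool_pos"]
M=R.from_rotvec(s["tcp_rot"]).as_matrix();P=(C-t)@M   # tool coords
P=P[250:440,240:400]
for lo in range(-40,50,6):
    m=(P[...,2]*1000>=lo)&(P[...,2]*1000<lo+6)&(abs(P[...,1])<.03)&(abs(P[...,0])<.04)
    if m.sum()>15:
        q=P[m]*1000; print(lo,m.sum(),"x pct",np.percentile(q[:,0],[1,10,50,90,99]).round(1),"y",np.percentile(q[:,1],[1,99]).round(1))
E
```

```text
-40 7957 x pct [-12.8  -9.1   6.2  18.6  22. ] y [-18.6  19.8]
-34 9023 x pct [-14.1  -7.8  13.4  24.7  26. ] y [-19.2  20.6]
-28 2041 x pct [-9.7 -0.4 25.  26.1 26.4] y [-21.7  23.1]
-22 1314 x pct [10.6 11.2 25.6 26.1 26.4] y [-23.   24.1]
-16 1126 x pct [10.6 11.2 25.6 26.1 26.4] y [-23.5  24.2]
-10 1026 x pct [ 7.  11.  25.6 26.1 26.3] y [-23.9  26.8]
-4 959 x pct [ 6.9  7.8 25.6 26.  26.3] y [-26.5  27.9]
2 867 x pct [ 6.9  7.5 25.6 26.1 26.3] y [-27.3  28.8]
8 578 x pct [10.7 24.2 25.8 26.1 26.4] y [-21.3  22.8]
14 305 x pct [20.9 24.3 25.7 26.  26.2] y [-17.4  16.8]
20 20 x pct [20.  20.5 23.1 24.5 24.5] y [-18.3  17.4]
```

Emit:
carry_out(series="-0.0048 0.0304 0 0;-0.0048 0.0304 0 0;-0.0048 0.0304 -0.02 0;-0.0048 0.0304 -0.03 0;0 0 -0.03 0;0 0 -0.01 0;0 0 0 0;0 0 0 0")

```text
time: 7.12
tool_pos: [0.5172, 0.2076, 0.1568]
tcp_rot: [0.965, 2.988, 0.002]
wrist_force: [-0.3, 0.4, -1.5]
width: 0.412
grip_force: 80.1
```

```bash
python3 - <<'E'
from h import *
s=bot.read_state();print(s["time"],s["tool_pos"],yaw(s),s["wrist_force"])
o=[]
for n in("scene","wrist"):
    I,d,K,D,T=cam(n);u=proj([.515,.208,.085],K,D,T)[0].astype(int);print(u)
    h=(45,60) if n=="scene" else (150,200)
    y0=max(0,min(480-2*h[0],u[1]-h[0]));x0=max(0,min(640-2*h[1],u[0]-h[1]))
    o.append(cv2.resize(I[y0:y0+2*h[0],x0:x0+2*h[1]],(400,300)))
cv2.imwrite("pics/s3.png",np.hstack(o))
E
```

```text
7.125 [0.51723698 0.20764479 0.15678603] (np.float64(54.188353254812974), array([ 0.002,  0.001, -1.   ])) [-0.29879173  0.38700985 -1.51979352]
[349 295]
[315 255]
```

View pics/s3.png

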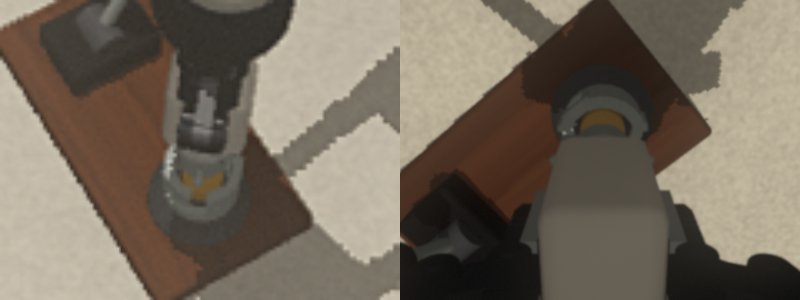

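The left crop shows the cap just over the mouth with a pin above the front slot. The right crop shows the plunger (600,125) still in view. Now descending slowly.

Emit:
carry_out(series="0 0 0 0;0 0 0 0;0 0 -0.006 0;0 0 -0.005 0;0 0 0 0")

```text
time: 7.85
tool_pos: [0.5152, 0.2078, 0.1432]
tcp_rot: [-0.963, -2.989, 0.002]
wrist_force: [0.5, 0.3, -1.2]
width: 0.413
grip_force: 80.1
```

Emit:
carry_out(series="0 0 -0.005 0;0 0 -0.004 0;0 0 -0.003 0;0 0 0 0;0 0 0 0")

```text
time: 8.48
tool_pos: [0.516, 0.208, 0.1324]
tcp_rot: [0.964, 2.99, 0.0]
wrist_force: [-0.3, -0.2, -0.9]
width: 0.412
grip_force: 80.1
```

Emit:
carry_out(series="0 0 -0.004 0;0 0 -0.004 0;0 0 0 0;0 0 0 0")

```text
time: 8.98
tool_pos: [0.5164, 0.2081, 0.1249]
tcp_rot: [0.964, 2.989, 0.001]
wrist_force: [-1.2, -0.6, 3.3]
width: 0.415
grip_force: 80.5
```

Emit:
carry_out(series="0 0 -0.004 0;0 0 -0.004 0;0 0 -0.002 0;0 0 0 0;0 0 0 0")

```text
time: 9.6
tool_pos: [0.5165, 0.2081, 0.1154]
tcp_rot: [0.964, 2.989, 0.001]
wrist_force: [-1.5, -1.0, 10.0]
width: 0.413
grip_force: 81.3
```

Emit:
carry_out(series="-0.0002 -0.0001 0 -6;-0.0002 -0.0001 0 -8;-0.0002 -0.0001 0 -8;-0.0002 -0.0001 0 -8;-0.0002 0 0 -8;0 0 0 -8;0 0 0 -4;0 0 0 0;0 0 0 0")

```text
time: 10.72
tool_pos: [0.5166, 0.2081, 0.116]
tcp_rot: [2.136, 2.301, 0.005]
wrist_force: [0.1, -0.4, 8.8]
width: 0.412
grip_force: 81.2
```

Emit:
carry_out(series="0 0 0.003 0;0 0 0.003 0;0 0 0.002 0;0 0 0 0;0 0 0 0")

```text
time: 11.35
tool_pos: [0.516, 0.2079, 0.1228]
tcp_rot: [2.137, 2.302, 0.003]
wrist_force: [2.7, 0.6, 4.9]
width: 0.412
grip_force: 80.8
```

```bash
python3 - <<'E'
from h import *
s=bot.read_state();print(s["time"],s["tool_pos"],yaw(s),s["wrist_force"],s["torque"])
E
```

```text
11.35 [0.51597722 0.20786955 0.12281713] (np.float64(4.2593591706522975), array([ 0.002,  0.001, -1.   ])) [2.65194497 0.64143284 4.87473121] [ 0.18805411 -0.64109211 -0.01286548]
```

Emit:
carry_out(series="0 0 0.002 0;0 0 0 0;0 0 0 0")

```text
time: 11.72
tool_pos: [0.5153, 0.2077, 0.1237]
tcp_rot: [2.137, 2.302, 0.001]
wrist_force: [3.7, 2.9, -1.2]
width: 0.409
grip_force: 80.6
```

Force dropped about 6 N over 1 mm of lift, so the pins are held in the notches. Releasing and backing up.

Emit:
carry_out(series="0 0 -0.001 0;0 0 0 0;0 0 0 0")

```text
time: 12.1
tool_pos: [0.5149, 0.2076, 0.1234]
tcp_rot: [-2.137, -2.302, 0.0]
wrist_force: [1.4, 0.6, 4.0]
width: 0.413
grip_force: 81.4
```

Emit:
carry_out(series="0 0 0 0;0 0 0 0;0 0 0 0;0 0 0 0", jaw=0.5)

```text
time: 12.6
tool_pos: [0.5145, 0.2074, 0.1229]
tcp_rot: [-2.137, -2.302, 0.002]
wrist_force: [0.5, -0.1, 0.3]
width: 0.747
grip_force: 0.0
```

Emit:
carry_out(series="0 0 0.03 0;0 0 0.05 0;0 -0.05 0.05 0;0 -0.05 0 0;0 0 0 0;0 0 0 0")

```text
time: 13.35
tool_pos: [0.5146, 0.1135, 0.2471]
tcp_rot: [-2.138, -2.301, 0.0]
wrist_force: [0.4, 0.4, -1.2]
width: 0.752
grip_force: 0.0
```

```bash
python3 - <<'E'
from h import *
s=bot.read_state();print(s["time"],s["tool_pos"],yaw(s),s["wrist_force"])
o=[]
for n in("scene","wrist"):
    I,d,K,D,T=cam(n);C=cloud(d,K,D,T);X,Y,Z=C[...,0],C[...,1],C[...,2]
    m=(abs(X-.515)<.045)&(abs(Y-.208)<.045)&(Z>.150)&(Z<.172);print(n,rectm(C,m) if m.sum()>9 else 0,np.median(Z[m]))
    m=(abs(X-.505)<.04)&(abs(Y-.08)<.04)&(Z>.085)&(Z<.115);print("knob",rectm(C,m) if m.sum()>9 else 0)
    u=proj([.515,.16,.1],K,D,T)[0].astype(int)
    h=(60,80) if n=="scene" else (210,280)
    y0=max(0,min(480-2*h[0],u[1]-h[0]));x0=max(0,min(640-2*h[1],u[0]-h[1]))
    o.append(cv2.resize(I[y0:y0+2*h[0],x0:x0+2*h[1]],(400,300)))
cv2.imwrite("pics/s4.png",np.hstack(o))
E
```

```text
13.35 [0.51463422 0.11347901 0.24709147] (np.float64(4.201322596965634), array([-0.001,  0.001, -1.   ])) [ 0.36194398  0.38857219 -1.15903747]
scene (array([513.1, 210.4]), array([37.2, 49.5]), 4.6, 422) 0.15791942823520028
knob (array([500.4,  81.6]), array([22.2, 23.9]), 67.5, 107)
wrist (array([514.6, 208. ]), array([36.1, 50. ]), 4.4, 7263) 0.15757619628427735
knob (array([499.1,  78.2]), array([25.4, 23.6]), 6.6, 1001)
```

View pics/s4.png

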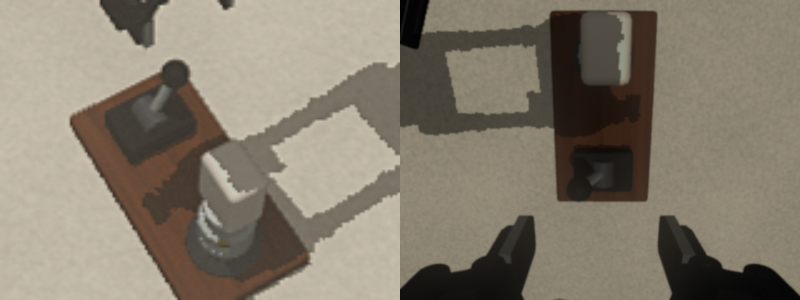

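The lamp is seated: its top is at 0.158 m as expected, yaw is 4.4° and it is centred. The knob is at (0.499,0.077), so I'll shut the jaw and go down on its -x side.

Emit:
carry_out(series="-0.0325 -0.019 0 0;-0.0325 -0.019 0 0;0 0 0 0;0 0 -0.05 0;0 0 -0.05 0;0 0 -0.035 0;0 0 -0.017 0;0 0 0 0", jaw=-1, grip_force=40)

```text
time: 14.45
tool_pos: [0.4496, 0.0759, 0.0945]
tcp_rot: [-2.135, -2.302, 0.003]
wrist_force: [0.8, 0.2, 1.1]
width: -0.003
grip_force: 0.0
```

Emit:
carry_out(series="0.008 0.0006 0 0;0.01 0.0007 0 0;0.01 0.0008 0 0;0.01 0.0008 0 0;0.01 0.0008 0 0;0.006 0.0004 0 0;0.004 0.0003 0 0;0 0 0 0")

```text
time: 15.45
tool_pos: [0.5083, 0.0798, 0.0954]
tcp_rot: [2.137, 2.302, 0.0]
wrist_force: [-0.0, -0.4, -0.5]
width: 0.002
grip_force: 0.0
```

Emit:
carry_out(series="0.005 0.0004 -0.001 0;0.005 0.0004 0 0;0.003 0.0002 0 0;0 0 0 0;0 0 0 0")

```text
time: 16.08
tool_pos: [0.5212, 0.0808, 0.0946]
tcp_rot: [2.137, 2.302, 0.001]
wrist_force: [-0.4, 0.0, -0.0]
width: -0.001
grip_force: 0.1
```

```bash
cat > k.py <<'E'
from h import *
s=bot.read_state();print(s["time"],s["tool_pos"],s["wrist_force"],s["torque"])
for n in("scene","top"):
    I,d,K,D,T=cam(n);C=cloud(d,K,D,T);X,Y,Z=C[...,0],C[...,1],C[...,2]
    for lo in(.075,.085,.095):
        m=(X>.525)&(X<.59)&(abs(Y-.08)<.03)&(Z>lo)&(Z<lo+.02)
        print(n,lo,m.sum(),(X[m].max().round(4),np.median(C[m],0).round(3)) if m.any() else 0)
E
python3 k.py
```

```text
16.075 [0.52122163 0.0807809  0.09459116] [-0.44105143  0.0489108  -0.03388437] [ 0.00630078  0.01758343 -0.07027215]
scene 0.075 18 (np.float64(0.5592), array([0.534, 0.089, 0.091]))
scene 0.085 83 (np.float64(0.5595), array([0.547, 0.09 , 0.101]))
scene 0.095 105 (np.float64(0.5595), array([0.548, 0.089, 0.103]))
top 0.075 0 0
top 0.085 0 0
top 0.095 0 0
```

Emit:
carry_out(series="0.003 0.0002 0 0;0.003 0.0002 0 0;0 0 0 0;0 0 0 0")

```text
time: 16.68
tool_pos: [0.5267, 0.0811, 0.0942]
tcp_rot: [-2.137, -2.302, 0.001]
wrist_force: [-1.6, 0.1, -0.4]
width: -0.0
grip_force: 0.8
```

Emit:
carry_out(series="0.002 0.0002 0 0;0 0 0 0;0 0 0 0")

```text
time: 17.05
tool_pos: [0.527, 0.0812, 0.0941]
tcp_rot: [-2.135, -2.3, 0.005]
wrist_force: [-6.4, -1.0, 3.4]
width: -0.001
grip_force: 3.4
```

Emit:
carry_out(series="0.001 0 0 0;0 0 0 0;0 0 0 0")

```text
time: 17.42
tool_pos: [0.5272, 0.0812, 0.094]
tcp_rot: [-2.135, -2.299, 0.007]
wrist_force: [-8.8, -0.4, 5.1]
width: -0.002
grip_force: 4.7
```

Emit:
carry_out(series="-0.01 0 0 0;-0.03 0 0 0;-0.04 0 0.02 0;0 0 0.06 0;0 0 0.06 0;0 -0.06 0 0;0 -0.06 0 0;0 -0.06 0 0;0 0 0 0;0 0 0 0")

```text
time: 18.68
tool_pos: [0.4502, -0.0987, 0.2347]
tcp_rot: [2.138, 2.3, 0.002]
wrist_force: [0.4, 0.7, 0.1]
width: 0.001
grip_force: 0.0
```

```bash
python3 - <<'E'
from h import *
s=bot.read_state();print(s["time"],s["tool_pos"],s["wrist_force"])
for n in("scene","top"):
    I,d,K,D,T=cam(n);C=cloud(d,K,D,T);X,Y,Z=C[...,0],C[...,1],C[...,2]
    m=(abs(X-.53)<.06)&(abs(Y-.08)<.04)&(Z>.075)&(Z<.12);print("knob",rectm(C,m) if m.sum()>9 else 0)
    m=(abs(X-.515)<.045)&(abs(Y-.208)<.045)&(Z>.150)&(Z<.172);print("lamp",rectm(C,m) if m.sum()>9 else 0,np.median(Z[m]))
    cv2.imwrite(f"pics/{n}9.png",I)
E
```

```text
18.675 [ 0.45018079 -0.09865547  0.23473157] [0.3995339  0.65368271 0.06591218]
knob (array([553.2,  84.6]), array([23. , 24.3]), 44.5, 113)
lamp (array([513.6, 211.3]), array([36., 49.]), 5.3, 422) 0.15773748765965073
knob (array([552.1,  80.1]), array([24.9, 24.9]), 89.0, 132)
lamp (array([514.2, 206.7]), array([35.8, 50. ]), 3.9, 465) 0.15668863125513854
```

View pics/scene9.png

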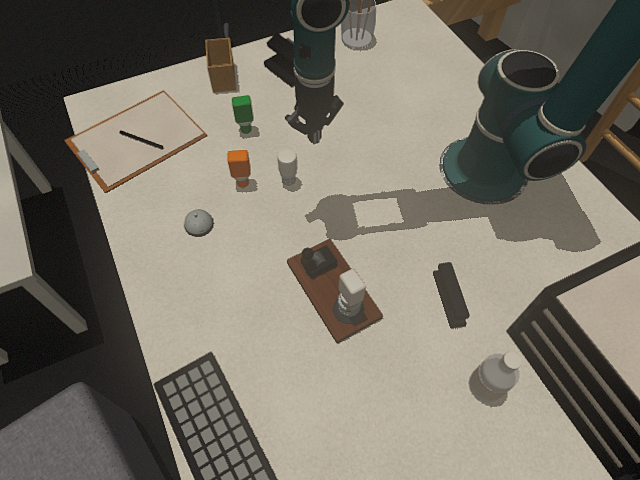

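The lamp stands upright in the holder (350,290), and the toggle (308,255) leans to +x with its knob at (0.553,0.082). The other things look unmoved. Handing in.

```bash
python3 -c "
from h import *
print(bot.finish_job())"
```

```text
the job is handed in; nothing more can be done
None
```

The bayonet lamp is locked upright in the lampholder, the toggle switch was then pushed fully over to on, and the job is handed in at about 19 s; the judge returned no verdict.

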